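# Sort the bench leftovers into the three trays

### The job

Sort the things left on the bench into their trays: stand both small bottles (yellow cap and black cap) upright in the yellow tray, lay both felt markers (red and black) flat in the black tray, and lay the orange-capped tube flat in the blue tray. Everything must rest on its tray's floor, nothing on top of another; set things down rather than dropping them, and do not tip a bottle over.

Things in the scene. Friction and masses are not known exactly. Their poses are not given: they have to be found in the camera images.
- bottle_yellow_mid (a point): Small bottle with a yellow screw cap, 36 mm across and 88 mm tall; the cap is 30 mm across and is the top 14 mm. The point is its centre, 44 mm above its foot; z is its upright axis. It stands on the bench at the start.
- bottle_black_mid (a point): Small bottle with a black screw cap, 40 mm across and 78 mm tall; the cap is 32 mm across and is the top 12 mm. The point is its centre, 39 mm above its foot; z is its upright axis. It stands on the bench at the start.
- marker_r_mid (a point): Round felt marker, one half white and the other half red, 137 mm long, 13 mm thick. The point is its centre, half-way up; y runs along its length, z is up. It lies on the bench at the start.
- marker_k_mid (a point): Round felt marker, one half white and the other half black, 137 mm long, 13 mm thick. The point is its centre, half-way up; y runs along its length, z is up. It lies on the bench at the start.
- tube_mid (a point): White conical 15 ml tube with an orange screw cap, 118 mm long, barrel 17 mm and cap 21 mm across; the cap is at its -y end. The point is its centre, half-way up; y runs along its length, z is up. It lies on the bench at the start.
- yellow_tray: Shallow open yellow tray (for the two bottles), fixed to the bench. Outside 128 (x) by 168 (y) by 22 mm high, inside 120 by 160 mm, walls 4 mm thick, floor 4 mm thick. Origin: centre of its underside, on the bench top; y along its long side, z up.
- black_tray: Shallow open black tray (for the two markers), fixed to the bench. Outside 128 (x) by 168 (y) by 22 mm high, inside 120 by 160 mm, walls 4 mm thick, floor 4 mm thick. Origin: centre of its underside, on the bench top; y along its long side, z up.
- blue_tray: Shallow open blue tray (for the tube), fixed to the bench. Outside 128 (x) by 168 (y) by 22 mm high, inside 120 by 160 mm, walls 4 mm thick, floor 4 mm thick. Origin: centre of its underside, on the bench top; y along its long side, z up.
Mind the look-alikes: they are no part of the job. What is shaped like the part that bears bottle_yellow_mid but turquoise is not meant.

How it is judged:
At the end, for the whole second after the job is handed in: Bottles stand upright (within 7 degrees) in the yellow tray, markers lie flat (within 5 degrees) in the black tray and the tube in the blue tray: centres inside the walls and within about 5 mm of resting height on the tray floor, all released and at rest (under 20 mm/s) (x of bottle_yellow_mid in the frame of yellow_tray between -0.06 and 0.06 m and y of bottle_yellow_mid in the frame of yellow_tray between -0.08 and 0.08 m and z of bottle_yellow_mid in the frame of yellow_tray between 0.04 and 0.056 m and angle between each of bottle_yellow_mid, bottle_black_mid's own z axis and vertical below 0.12 rad and linear speed of each of bottle_yellow, bottle_black, marker_r, marker_k, tube below 0.02 m/s and contact force between each of bottle_yellow, bottle_black, marker_r, marker_k, tube and the fingers below 0.05 N and x of bottle_black_mid in the frame of yellow_tray between -0.06 and 0.06 m and y of bottle_black_mid in the frame of yellow_tray between -0.08 and 0.08 m and z of bottle_black_mid in the frame of yellow_tray between 0.035 and 0.051 m and x of marker_r_mid in the frame of black_tray between -0.06 and 0.06 m and y of marker_r_mid in the frame of black_tray between -0.08 and 0.08 m and z of marker_r_mid in the frame of black_tray between 0.005 and 0.016 m and angle between marker_r_mid's own y axis and vertical between 1.4708 and 1.6708 rad and x of marker_k_mid in the frame of black_tray between -0.06 and 0.06 m and y of marker_k_mid in the frame of black_tray between -0.08 and 0.08 m and z of marker_k_mid in the frame of black_tray between 0.005 and 0.016 m and angle between marker_k_mid's own y axis and vertical between 1.4708 and 1.6708 rad and x of tube_mid in the frame of blue_tray between -0.06 and 0.06 m and y of tube_mid in the frame of blue_tray between -0.08 and 0.08 m and z of tube_mid in the frame of blue_tray between 0.008 and 0.021 m and angle between tube_mid's own y axis and vertical between 1.4708 and 1.6708 rad); the robot touches nothing.
It fails at once if a bottle is tipped over (angle between any of bottle_yellow_mid, bottle_black_mid's own z axis and vertical above 0.7 rad).
It fails at once if one of the five things is let go while more than about 40 mm above where it would rest ((height (world z) of bottle_yellow_mid above 0.09 m and contact force between bottle_yellow and the fingers below 0.01 N and contact force between bottle_yellow and the arm below 0.01 N) or (height (world z) of bottle_black_mid above 0.085 m and contact force between bottle_black and the fingers below 0.01 N and contact force between bottle_black and the arm below 0.01 N) or (height (world z) of marker_r_mid above 0.055 m and contact force between marker_r and the fingers below 0.01 N and contact force between marker_r and the arm below 0.01 N) or (height (world z) of marker_k_mid above 0.055 m and contact force between marker_k and the fingers below 0.01 N and contact force between marker_k and the arm below 0.01 N) or (height (world z) of tube_mid above 0.06 m and contact force between tube and the fingers below 0.01 N and contact force between tube and the arm below 0.01 N)).
It also fails if it takes over 131 s, if anything falls off the work surface, if the arm or the gripper's body presses on something with over 40 N, if the wrist force passes 120 N, or if a joint passes its speed limit or range.

### The arm

A 7-joint arm with a two-finger parallel gripper is mounted at the origin on a cart in front of the work surface, level with it; the furniture and walls round the work are solid. World frame = base frame: x ahead of the robot, y to its left, z up, the work surface at z = 0. Lengths are in m, angles in rad, forces in N, time in s.
With the tool pointing down it reaches from about 0.35 to 0.9 m from the base axis. Payload 8.1 kg.
Tool frame: the origin (TCP) lies at the very end of the fingers, on their centre line; the grasp point (between the pads) lies 19 mm behind it (grasp_offset is the distance from the TCP to the grasp point, in m); z points along the fingers, y is the line along which they close (so a half turn about z gives the same grasp; the last joint's range is limited). The gripper opens to 92 mm and grips with 3 to 60 N. Pads are 19 mm wide; open, the fingers measure 130 mm over their backs; the gripper's body (75 mm by 190 mm) begins 47 mm behind the grasp point.
Start: joints at [-1.448, 0.434, 0.025, 1.573, -0.012, 1.134, -0.075], TCP at [0.14, 0.609, 0.227] pointing down, gripper open.
Joint ranges: [-2.62, 2.62], [-0.44, 2.09], [-1.27, 1.32], [0.08, 2.57], [-1.32, 4.46], [0.12, 2], [-2.74, 2.74]. Speed limits (rad/s): [2.22, 2.22, 3.01, 3.01, 3.14, 3.14, 3.14].

### API

Orientations are given as a rotation vector (axis times angle).
In Python, from cell import observe, get_image, camera_params, sign_off, silhouettes, grasp_offset gives the robot as it stands. The module is installed in compiled form; this text tells all that it offers.
- The arm moves only by the tool jog_arm, never from a script. Its argument "motion" is a list that holds one entry, the list of rows, each a list of 7 numbers: the shift along the tool's x, y, z in m, then the turn, a rotation vector about the tool's x, y, z in rad, then the closure, from -1 (fully open) to 1 (shut), so that 0 is half open. In form: [[[dx, dy, dz, wx, wy, wz, hand], ...]]. A call has 1 to 10 rows; each row is the pose to reach, as a shift and turn from the pose commanded when the call began, along the tool's axes at that moment; what a row does not reach only later rows make up. A row lasts 1/12 s, in which the tool goes at most 41.7 mm and 7.16 degrees, less where a joint would pass 70% of its speed; a pose out of reach is approached as far as the arm can. A call with a gripper value outside its range is refused whole. The fingers move at their own pace and stop on an object; "force" is the grip in N (left out, the last holds). Time passes only in rows, so rows that repeat a pose let the fingers close. It gives the time, the measured TCP pose, the force, the opening and the grip force at its end, in the units of the state.
- observe(): the state, without advancing time (a new reading comes with each control period).
- get_image(name): name is "side" or "top"; returns the picture (400x640x3 uint8, red, green, blue); there is no depth.
- camera_params(name): a dict with "vertical_fov" (degrees; the focal length in pixels is half the picture's height over the tangent of half this angle, whatever the lens; pixels are square), "cx", "cy" (the principal point, pixels), "T" (4x4, takes a point from camera to world coordinates). Camera axes: x right, y down, z forward; pixel columns grow to the right and rows downward; lengths in m; the calibration is good to about 2 mm. A picture is of the moment at which its call begins. camera_params takes no time and is no camera call.
- sign_off(): hands the job in; it is judged then, once.
Trained networks look in the newest picture that a camera, given by its name, has taken for a name from the list of things; names that differ only in an ending like _2 or _b are one class to them, and where a whole thing is asked for, a point or a joint stands for the part that bears it (a point fixed in the world has none). Each returns a list of dicts, best first, with "p" (0 to 1); they miss things now and then, are a little off and sometimes report something else, mostly with a low value. They report only what shows in the picture. A call takes as long as a camera call. They do not tell look-alikes from the thing itself.
- silhouettes(query, camera): "mask" (400x640 bool, what is visible of it) and "pixel" ([column, row] in pixels, amid what is visible of it).
The state is a dict: "clock": time; "joints": joint angles; "dq": joint speeds; "joint_efforts": joint torques, N m; "position": TCP position; "ee_rot": TCP orientation; "force": force on the tool from outside, world axes, zero at the start; "ft_torque": the same for the moment, N m; "width": opening from 0.0 (shut) to 1.0 (fully open); "gripper_force": force on a finger pad.
Only numpy, scipy, OpenCV 4.12 (cv2) and the standard library are available. Lean on these libraries where they do the work, as an engineer would, in place of code of your own. Each camera call takes 0.05 s, during which the arm holds its last target. There are 200 camera calls.

## Working session

There is one attempt and no reset: what is moved stays moved. The work goes in short steps, Python scripts to look and compute and a tool call to move; the robot and the scene stay as the last step left them, time stands still between calls to the robot, and variables do not carry over. Pictures are saved under pics/ and viewed, at most 16 in all, crops included, and the job is handed in when it is done.

Besides the shell and the picture viewer there is one more tool, called by a JSON object that holds its "fn" and its "kwargs". jog_arm: Moves the arm, as the interface text tells. Its arguments: {"type":"object","properties":{"motion":{"type":"array"},"force":{"type":"number"}},"required":["motion"]}

```bash
mkdir -p pics && cat > h.py <<'E'
import numpy as np, cv2
from cell import *
from scipy.spatial.transform import Rotation as R
def px2w(cam,u,v,z):
    p=camera_params(cam);T=np.array(p["T"]);f=200/np.tan(np.radians(p["vertical_fov"])/2)
    d=T[:3,:3]@np.array([(u-p["cx"])/f,(v-p["cy"])/f,1]);o=T[:3,3]
    return o+d*(z-o[2])/d[2]
def save(n,im,s=1):
    cv2.imwrite(f"pics/{n}.png",cv2.resize(im[...,::-1],None,fx=s,fy=s))
E
python3 - <<'E'
from h import *
a=get_image("top");b=get_image("side")
save("top0",a,1.25);save("side0",b,1.25)
for c in("top","side"):
    p=camera_params(c);print(c,p["vertical_fov"],p["cx"],p["cy"],np.round(p["T"],3).tolist())
o=observe();print(o["position"],o["ee_rot"],o["clock"],o["width"],grasp_offset)
for n in["bottle_yellow_mid","bottle_black_mid","marker_r_mid","marker_k_mid","tube_mid","yellow_tray","black_tray","blue_tray"]:
    for d in silhouettes(n,"top")[:5]:
        m=d["mask"].astype(np.uint8);c,s,an=cv2.minAreaRect(np.argwhere(m)[:,::-1].astype(np.float32))
        print(n,round(d["p"],2),np.round(d["pixel"],0),"rect",np.round(c,1),np.round(s,1),round(an,1),np.round(px2w("top",*c,0.01),3))
E
```

```text
top 49.55680453030314 316.6318742672773 201.32360192291895 [[-0.014, -0.991, 0.135, 0.359], [-1.0, 0.015, 0.006, -0.035], [-0.008, -0.135, -0.991, 1.286], [0.0, 0.0, 0.0, 1.0]]
side 51.414761758684996 315.5125468686149 201.25227860590016 [[-0.954, -0.168, 0.25, 0.237], [-0.3, 0.593, -0.747, 0.772], [-0.023, -0.787, -0.616, 0.725], [0.0, 0.0, 0.0, 1.0]]
[0.13985911 0.60867755 0.22600733] [-3.53982607e-01 -3.12154200e+00  2.25221020e-03] 0.1 1.0017726733670616 0.0188
bottle_yellow_mid 0.45 [372. 237.] rect [371.2 237.2] [12.  14.1] 45.0 [ 0.423 -0.185  0.01 ]
bottle_yellow_mid 0.41 [341. 229.] rect [341. 229.] [12. 12.] 90.0 [ 0.449 -0.097  0.01 ]
bottle_black_mid 0.63 [398. 251.] rect [398.3 250.3] [14.8 14.1] 45.0 [ 0.384 -0.263  0.01 ]
marker_r_mid 0.54 [190. 246.] rect [193.5 250. ] [44.3  4.4] 84.3 [0.394 0.337 0.01 ]
marker_k_mid 0.68 [240. 237.] rect [244.3 238.5] [ 5.4 45.4] 4.8 [0.425 0.188 0.01 ]
tube_mid 0.46 [302. 230.] rect [299.3 231.6] [ 6.  37.7] 20.8 [0.443 0.026 0.01 ]
yellow_tray 0.57 [430. 181.] rect [431.8 183.2] [44.2 58.7] 86.2 [ 0.581 -0.371  0.01 ]
black_tray 0.95 [361. 176.] rect [359.6 172.7] [44.4 57.2] 88.5 [ 0.617 -0.156  0.01 ]
blue_tray 0.7 [288. 170.] rect [288.  169.5] [45.  57.7] 87.6 [0.63  0.058 0.01 ]
blue_tray 0.48 [191. 249.] rect [193.9 250. ] [44.4  5.3] 84.3 [0.394 0.336 0.01 ]
```

View pics/top0.png

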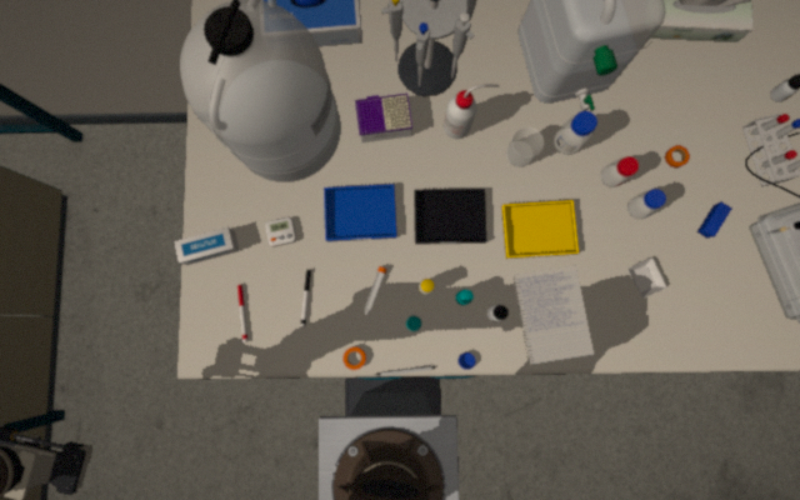

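```bash
python3 - <<'E'
from h import *
a=get_image("top");save("crop0",a[130:290,150:470],2.5)
E
```

```text
(no output)
```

View pics/crop0.png

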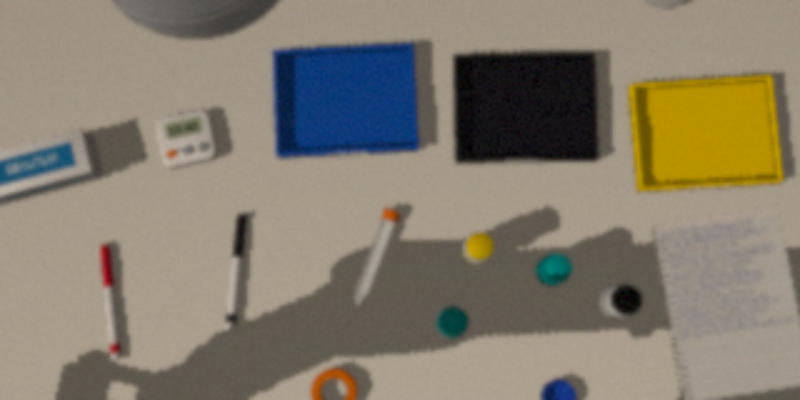

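View pics/side0.png

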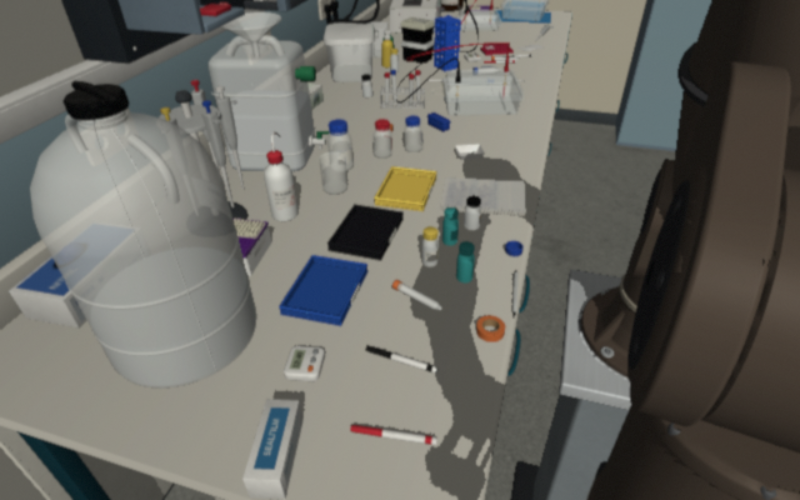

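The top view (shown at 1.25×) has these candidates, in native pixels:
- **Yellow cap:** (341,229). This is bottle_yellow.
- **Turquoise look-alikes:** (372,237) and (331,258), so the 0.45 network hit at (372,237) is rejected.
- **Black cap:** (401,250).
- **Red marker:** (193,250).
- **Black marker:** (244,238).
- **Tube:** (300,231), with its orange cap at the top end.
- **Trays:** blue (288,170), black (360,173) and yellow (432,183).

The enlarged crop confirms the yellow and black caps.

```bash
cat >> h.py <<'E'
def go(x,y,z,yaw):
    "shift/turn in tool axes from here to TCP xyz, tool down, closing line at angle yaw (rad, world, mod pi)"
    o=observe();p=np.array(o["position"]);Rc=R.from_rotvec(o["ee_rot"])
    c=min(( (R.from_matrix(np.array([[np.sin(a),np.cos(a),0],[-np.cos(a),np.sin(a),0],[0,0,-1]]).T).as_matrix()) for a in(yaw,yaw+np.pi)),
      key=lambda M:(Rc.inv()*R.from_matrix(np.c_[M])).magnitude()) if 0 else None
    best=None
    for a in(yaw,yaw+np.pi):
        yv=np.array([np.cos(a),np.sin(a),0]);zv=np.array([0,0,-1.]);M=np.c_[np.cross(yv,zv),yv,zv]
        w=(Rc.inv()*R.from_matrix(M)).as_rotvec()
        if best is None or np.linalg.norm(w)<np.linalg.norm(best):best=w
    print("t",round(o["clock"],2),"p",np.round(p,4),"q7",round(o["joints"][6],2),"w",round(o["width"],3),"-> d",np.round(Rc.inv().apply(np.array([x,y,z])-p),4),"w",np.round(best,3))
E
sed -i '/c=min((/,/if 0 else None/d' h.py
python3 - <<'E'
from h import *
a=get_image("top");b=get_image("side")
def tri(u1,u2):
    A=[];B=[]
    for c,u in(("top",u1),("side",u2)):
        o=np.array(camera_params(c)["T"])[:3,3];d=px2w(c,*u,0)-o;d/=np.linalg.norm(d);P=np.eye(3)-np.outer(d,d);A.append(P);B.append(P@o)
    return np.linalg.lstsq(np.vstack(A),np.hstack(B),rcond=None)[0]
def cen(im,box,cond):
    x0,y0,x1,y1=box;s=im[y0:y1,x0:x1].astype(int);m=cond(s[...,0],s[...,1],s[...,2]);q=np.argwhere(m)[:,::-1]+[x0,y0];return q.mean(0),len(q)
Y=lambda r,g,bl:(r>bl+70)&(g>bl+40);K=lambda r,g,bl:(r+g+bl<90)
y1=cen(a,(330,218,352,240),Y);y2=cen(b,(330,175,360,200),Y)
k1=cen(a,(390,240,412,260),K);k2=cen(b,(368,152,390,170),K)
print("yellow",y1,y2,tri(y1[0],y2[0]),px2w("top",*y1[0],.084))
print("black",k1,k2,tri(k1[0],k2[0]),px2w("top",*k1[0],.074))
for n,z in[("marker_r_mid",.0065),("marker_k_mid",.0065),("tube_mid",.009),("yellow_tray",.012),("black_tray",.012),("blue_tray",.012)]:
  for cam in("top","side"):
    for d in silhouettes(n,cam)[:1]:
        c=np.argwhere(d["mask"])[:,::-1].astype(float)
        w=np.array([px2w(cam,*q,z)[:2] for q in c]).astype(np.float32)
        r=cv2.minAreaRect(w);r4=cv2.boxPoints(r);e=[r4[1]-r4[0],r4[2]-r4[1]];e=max(e,key=np.linalg.norm)
        print(n,cam,round(d["p"],2),"mid",np.round(r[0],3),"size",np.round(r[1],3),"long ang",round(np.arctan2(e[1],e[0])%np.pi,3))
E
```

```text
yellow (array([341.26804124, 228.01030928]), 97) (array([344.11111111, 186.42222222]), 90) [ 0.44673538 -0.09453574  0.07686904] [ 0.4464244  -0.09414248  0.084     ]
black (array([400.46835443, 249.44303797]), 79) (array([378.58181818, 160.83636364]), 55) [ 0.38505318 -0.2591696   0.06602972] [ 0.38517764 -0.25765865  0.074     ]
marker_r_mid top 0.71 mid [0.393 0.338] size [0.133 0.015] long ang 0.123
marker_r_mid side 0.68 mid [0.394 0.34 ] size [0.137 0.015] long ang 0.118
marker_k_mid top 0.48 mid [0.426 0.19 ] size [0.013 0.133] long ang 3.049
marker_k_mid side 0.72 mid [0.427 0.193] size [0.02  0.133] long ang 3.084
tube_mid top 0.81 mid [0.444 0.024] size [0.018 0.112] long ang 2.78
tube_mid side 0.76 mid [0.444 0.029] size [0.026 0.124] long ang 2.749
yellow_tray top 0.97 mid [ 0.582 -0.369] size [0.134 0.175] long ang 1.621
yellow_tray side 0.79 mid [ 0.582 -0.364] size [0.141 0.205] long ang 1.619
black_tray top 0.6 mid [ 0.617 -0.157] size [0.136 0.178] long ang 1.582
black_tray side 0.56 mid [ 0.616 -0.154] size [0.144 0.203] long ang 1.582
blue_tray top 0.63 mid [0.629 0.06 ] size [0.134 0.171] long ang 1.606
blue_tray side 0.79 mid [0.629 0.062] size [0.142 0.193] long ang 1.594
```

```bash
python3 -c "
from h import *
go(.394,.339,.10,1.69)"
```

```text
t 1.25 p [0.14   0.6091 0.2267] q7 -0.08 w 1.0 -> d [-0.3081 -0.2064  0.1267] w [ 0.     0.    -0.345]
```

{"fn": "jog_arm", "kwargs": {"motion": [[[-0.308, -0.206, 0.127, 0, 0, -0.345, 0], [-0.308, -0.206, 0.127, 0, 0, -0.345, 0], [-0.308, -0.206, 0.127, 0, 0, -0.345, 0], [-0.308, -0.206, 0.127, 0, 0, -0.345, 0], [-0.308, -0.206, 0.127, 0, 0, -0.345, 0], [-0.308, -0.206, 0.127, 0, 0, -0.345, 0], [-0.308, -0.206, 0.127, 0, 0, -0.345, 0], [-0.308, -0.206, 0.127, 0, 0, -0.345, 0], [-0.308, -0.206, 0.127, 0, 0, -0.345, 0], [-0.308, -0.206, 0.127, 0, 0, -0.345, 0]]], "force": 20}}

```text
clock: 2.08
position: [0.3974, 0.3338, 0.0984]
ee_rot: [-0.178, 3.136, -0.005]
force: [0.1, -1.5, 0.6]
width: 0.501
gripper_force: 0.0
```

```bash
python3 -c "
from h import *
go(.394,.339,.004,1.69)
save('top1',get_image('top')[180:300,130:290],4)
print(observe()['joints'])"
```

```text
t 2.08 p [0.3974 0.3338 0.0984] q7 0.89 w 0.501 -> d [0.0028 0.0059 0.0943] w [-0.003  0.    -0.006]
[-0.81766438  0.41702237  0.02170219  1.97724092 -0.00795299  0.75022476
  0.8898795 ]
```

View pics/top1.png

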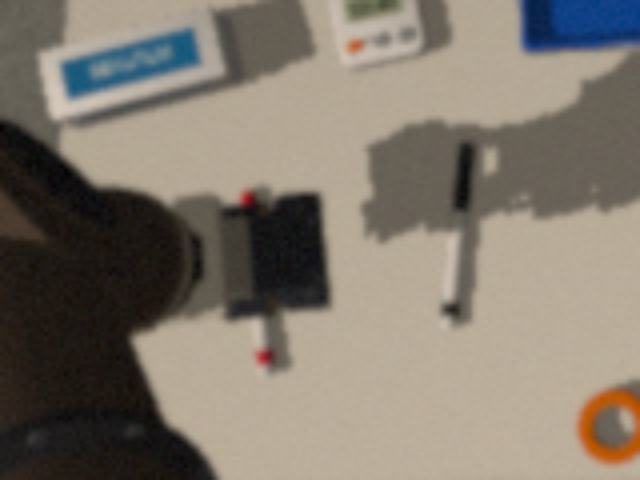

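The gripper sits above the red marker, which runs from about (192,230) to (197,269) native between the fingers. I'll go down, grip and lift.

{"fn": "jog_arm", "kwargs": {"motion": [[[0, 0, 0.03, 0, 0, 0, 0], [0, 0, 0.06, 0, 0, 0, 0], [0, 0, 0.085, 0, 0, 0, 0], [0, 0, 0.095, 0, 0, 0, 0], [0, 0, 0.095, 0, 0, 0, 0], [0, 0, 0.095, 0, 0, 0, 1], [0, 0, 0.095, 0, 0, 0, 1], [0, 0, 0.095, 0, 0, 0, 1], [0, 0, 0.095, 0, 0, 0, 1], [0, 0, 0.095, 0, 0, 0, 1]]], "force": 20}}

```text
clock: 2.97
position: [0.3944, 0.3399, 0.0057]
ee_rot: [-0.187, 3.135, 0.002]
force: [0.9, -0.6, 0.3]
width: 0.185
gripper_force: 0.0
```

```bash
python3 -c "
from h import *
go(.594,-.157,.10,0.01)"
```

```text
t 2.97 p [0.3944 0.3399 0.0057] q7 0.88 w 0.185 -> d [-0.1392 -0.517  -0.0947] w [-0.     0.002 -1.462]
```

{"fn": "jog_arm", "kwargs": {"motion": [[[0, 0, 0, 0, 0, 0, 1], [0, 0, 0, 0, 0, 0, 1], [0, 0, 0, 0, 0, 0, 1], [0, 0, 0, 0, 0, 0, 1], [0, 0, -0.02, 0, 0, 0, 1], [0, 0, -0.05, 0, 0, 0, 1], [0, 0, -0.09, 0, 0, 0, 1], [0, 0, -0.12, 0, 0, 0, 1], [0, 0, -0.12, 0, 0, 0, 1]]]}}

```text
clock: 3.72
position: [0.3964, 0.3417, 0.1305]
ee_rot: [-0.186, 3.13, 0.01]
force: [1.2, 1.6, -0.5]
width: 0.121
gripper_force: 20.0
```

```bash
python3 -c "
from h import *
go(.594,-.157,.125,0.01);print(observe()['gripper_force'])"
```

```text
t 3.72 p [0.3964 0.3417 0.1305] q7 0.89 w 0.121 -> d [-0.137  -0.5187  0.0035] w [-0.     0.01  -1.462]
19.997201319783926
```

{"fn": "jog_arm", "kwargs": {"motion": [[[-0.137, -0.518, 0, 0, 0, 1.68, 1], [-0.137, -0.518, 0, 0, 0, 1.68, 1], [-0.137, -0.518, 0, 0, 0, 1.68, 1], [-0.137, -0.518, 0, 0, 0, 1.68, 1], [-0.137, -0.518, 0, 0, 0, 1.68, 1], [-0.137, -0.518, 0, 0, 0, 1.68, 1], [-0.137, -0.518, 0, 0, 0, 1.68, 1], [-0.137, -0.518, 0, 0, 0, 1.68, 1], [-0.137, -0.518, 0, 0, 0, 1.68, 1], [-0.137, -0.518, 0, 0, 0, 1.68, 1]]]}}

```text
clock: 4.55
position: [0.5478, -0.0499, 0.1246]
ee_rot: [-1.691, -2.647, -0.0]
force: [0.2, -0.1, 0.5]
width: 0.122
gripper_force: 20.0
```

```bash
python3 -c "
from h import *
go(.594,-.157,.05,0.01);print(observe()['gripper_force'])"
```

```text
t 4.55 p [ 0.5478 -0.0499  0.1246] q7 0.66 w 0.122 -> d [-0.1166 -0.0031  0.0746] w [-0.    -0.     0.424]
19.99388214200735
```

{"fn": "jog_arm", "kwargs": {"motion": [[[-0.117, -0.003, 0.03, 0, 0, 0.424, 1], [-0.117, -0.003, 0.05, 0, 0, 0.424, 1], [-0.117, -0.003, 0.07, 0, 0, 0.424, 1], [-0.117, -0.003, 0.075, 0, 0, 0.424, 1], [-0.117, -0.003, 0.075, 0, 0, 0.424, 1], [-0.117, -0.003, 0.075, 0, 0, 0.424, 1], [-0.117, -0.003, 0.075, 0, 0, 0.424, 1]]]}}

```text
clock: 5.13
position: [0.5947, -0.1539, 0.0501]
ee_rot: [-2.2, -2.241, -0.001]
force: [0.9, 0.3, 0.3]
width: 0.122
gripper_force: 20.0
```

```bash
python3 -c "
from h import *
go(.594,-.157,.010,0.01)
save('top2',np.hstack([get_image('top')[130:230,290:430],get_image('side')[130:230,240:380]]),2.8)"
```

```text
t 5.13 p [ 0.5947 -0.1539  0.0501] q7 0.54 w 0.122 -> d [-0.0031 -0.0008  0.0401] w [-0.    -0.001  0.009]
```

View pics/top2.png

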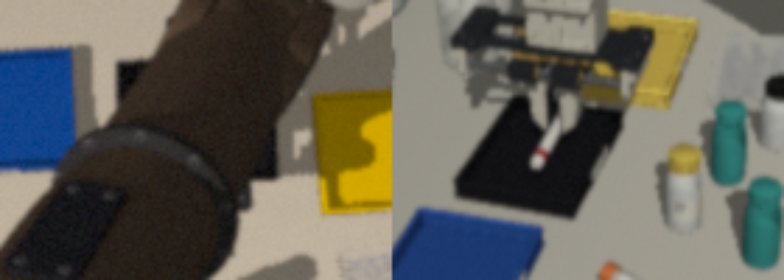

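The side view shows the marker held lengthwise over the black tray, clear of the walls. I'll set it down.

{"fn": "jog_arm", "kwargs": {"motion": [[[0, 0, 0.02, 0, 0, 0, 1], [0, 0, 0.03, 0, 0, 0, 1], [0, 0, 0.035, 0, 0, 0, 1], [0, 0, 0.0395, 0, 0, 0, 1], [0, 0, 0.0395, 0, 0, 0, 1], [0, 0, 0.0395, 0, 0, 0, 1], [0, 0, 0.0395, 0, 0, 0, 0.43], [0, 0, 0.0395, 0, 0, 0, 0.43], [0, 0, 0.0395, 0, 0, 0, 0.43], [0, 0, 0.0395, 0, 0, 0, 0.43]]]}}

```text
clock: 6.07
position: [0.595, -0.1551, 0.0105]
ee_rot: [2.204, 2.239, 0.001]
force: [0.0, 0.1, -0.1]
width: 0.28
gripper_force: 0.0
```

{"fn": "jog_arm", "kwargs": {"motion": [[[0, 0, -0.02, 0, 0, 0, 0.43], [0, 0, -0.06, 0, 0, 0, 0.43], [0, 0, -0.1, 0, 0, 0, 0]]]}}

```text
clock: 6.32
position: [0.5934, -0.1549, 0.1103]
ee_rot: [-2.202, -2.237, 0.004]
force: [2.0, -0.2, 0.2]
width: 0.322
gripper_force: 0.0
```

```bash
python3 -c "
from h import *
go(.4265,.1915,.10,1.496)"
```

```text
t 6.32 p [ 0.5934 -0.1549  0.1103] q7 0.5 w 0.322 -> d [ 0.3489 -0.1615  0.0109] w [-0.003 -0.003 -1.48 ]
```

{"fn": "jog_arm", "kwargs": {"motion": [[[0.349, -0.162, 0.01, 0, 0, -1.48, 0], [0.349, -0.162, 0.01, 0, 0, -1.48, 0], [0.349, -0.162, 0.01, 0, 0, -1.48, 0], [0.349, -0.162, 0.01, 0, 0, -1.48, 0], [0.349, -0.162, 0.01, 0, 0, -1.48, 0], [0.349, -0.162, 0.01, 0, 0, -1.48, 0], [0.349, -0.162, 0.01, 0, 0, -1.48, 0], [0.349, -0.162, 0.01, 0, 0, -1.48, 0], [0.349, -0.162, 0.01, 0, 0, -1.48, 0], [0.349, -0.162, 0.01, 0, 0, -1.48, 0]]]}}

```text
clock: 7.15
position: [0.4239, 0.1977, 0.1004]
ee_rot: [-0.456, -3.107, -0.004]
force: [-0.7, -0.5, -0.1]
width: 0.5
gripper_force: 0.0
```

```bash
python3 -c "
from h import *
go(.4265,.1915,.10,1.496)
a=get_image('top')
save('top3',np.hstack([a[180:300,170:310],a[120:240,300:440]]),2.8)"
```

```text
t 7.15 p [0.4239 0.1977 0.1004] q7 0.82 w 0.5 -> d [-0.0043 -0.0052  0.0003] w [ 0.002 -0.001 -0.216]
```

View pics/top3.png

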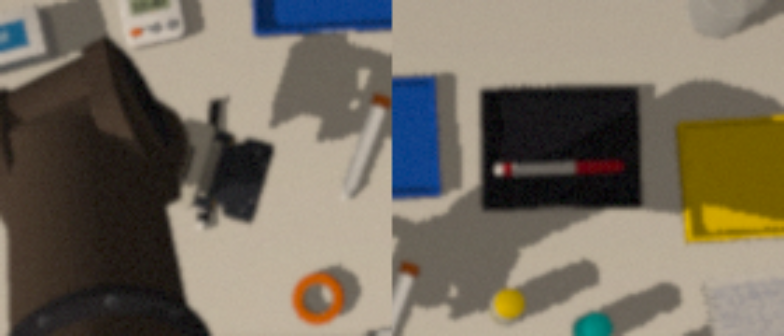

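The red marker lies flat in the black tray, along its length at about (346,180) native. Next is the black marker.

{"fn": "jog_arm", "kwargs": {"motion": [[[0, 0, 0, 0, 0, -0.21, 0], [0, 0, 0.02, 0, 0, -0.21, 0], [0, 0, 0.04, 0, 0, -0.21, 0], [0, 0, 0.05, 0, 0, -0.21, 0], [0, 0, 0.05, 0, 0, -0.21, 0]]]}}

```text
clock: 7.62
position: [0.4265, 0.1897, 0.0486]
ee_rot: [-0.153, -3.135, 0.003]
force: [0.1, -0.9, -0.2]
width: 0.502
gripper_force: 0.0
```

```bash
python3 -c "
from h import *
go(.4265,.1915,.0055,1.496)"
```

```text
t 7.62 p [0.4265 0.1897 0.0486] q7 1.02 w 0.502 -> d [0.0001 0.0019 0.0431] w [-0.002 -0.002 -0.023]
```

{"fn": "jog_arm", "kwargs": {"motion": [[[0, 0, 0.02, 0, 0, -0.02, 0], [0, 0.001, 0.04, 0, 0, -0.02, 0], [0, 0.001, 0.044, 0, 0, -0.02, 0], [0, 0.001, 0.044, 0, 0, -0.02, 0.4], [0, 0.001, 0.044, 0, 0, -0.02, 1], [0, 0.001, 0.044, 0, 0, -0.02, 1], [0, 0.001, 0.044, 0, 0, -0.02, 1], [0, 0.001, 0.044, 0, 0, -0.02, 1], [0, 0.001, 0.044, 0, 0, -0.02, 1], [0, 0.001, 0.044, 0, 0, -0.02, 1]]], "force": 20}}

```text
clock: 8.45
position: [0.4277, 0.1925, 0.0067]
ee_rot: [0.117, 3.139, 0.001]
force: [-0.1, -0.3, 5.8]
width: 0.116
gripper_force: 20.1
```

{"fn": "jog_arm", "kwargs": {"motion": [[[0, 0, 0, 0, 0, 0, 1], [0, 0, 0, 0, 0, 0, 1], [0, 0, 0, 0, 0, 0, 1], [0, 0, 0, 0, 0, 0, 1], [0, 0, -0.02, 0, 0, 0, 1], [0, 0, -0.05, 0, 0, 0, 1], [0, 0, -0.09, 0, 0, 0, 1], [0, 0, -0.12, 0, 0, 0, 1], [0, 0, -0.12, 0, 0, 0, 1]]]}}

```text
clock: 9.2
position: [0.4301, 0.1937, 0.1315]
ee_rot: [0.118, 3.132, 0.007]
force: [0.2, 1.1, -0.9]
width: 0.12
gripper_force: 19.8
```

```bash
python3 -c "
from h import *
go(.641,-.157,.125,0.01);print(observe()['gripper_force'])
d=silhouettes('marker_r_mid','top')
get_image('top')
for d in silhouettes('marker_r_mid','top')[:2]:
    w=np.array([px2w('top',*q,.0105)[:2] for q in np.argwhere(d['mask'])[:,::-1]]).astype(np.float32);print(d['p'],cv2.minAreaRect(w))"
```

```text
t 9.2 p [0.4301 0.1937 0.1315] q7 1.01 w 0.12 -> d [-0.2366 -0.3339  0.0064] w [0.009 0.002 1.486]
19.848251914372668
0.48 ((0.5945890545845032, -0.15387535095214844), (0.13147993385791779, 0.01214832067489624), 89.10519409179688)
```

{"fn": "jog_arm", "kwargs": {"motion": [[[-0.235, -0.334, 0.006, 0, 0, 1.486, 1], [-0.235, -0.334, 0.006, 0, 0, 1.486, 1], [-0.235, -0.334, 0.006, 0, 0, 1.486, 1], [-0.235, -0.334, 0.006, 0, 0, 1.486, 1], [-0.235, -0.334, 0.006, 0, 0, 1.486, 1], [-0.235, -0.334, 0.006, 0, 0, 1.486, 1], [-0.235, -0.334, 0.006, 0, 0, 1.486, 1], [-0.235, -0.334, 0.006, 0, 0, 1.486, 1], [-0.235, -0.334, 0.006, 0, 0, 1.486, 1], [-0.235, -0.334, 0.006, 0, 0, 1.486, 1]]]}}

```text
clock: 10.18
position: [0.6365, -0.1617, 0.1181]
ee_rot: [-1.941, -2.469, 0.004]
force: [0.7, 0.3, -0.6]
width: 0.119
gripper_force: 19.8
```

```bash
python3 -c "
from h import *
go(.639,-.156,.05,0.01)"
```

```text
t 10.18 p [ 0.6365 -0.1617  0.1181] q7 0.69 w 0.119 -> d [0.0049 0.004  0.068 ] w [-0.003  0.001  0.228]
```

{"fn": "jog_arm", "kwargs": {"motion": [[[0.001, 0.001, 0.02, 0, 0, 0.228, 1], [0.001, 0.001, 0.05, 0, 0, 0.228, 1], [0.001, 0.001, 0.07, 0, 0, 0.228, 1], [0.001, 0.001, 0.07, 0, 0, 0.228, 1], [0.001, 0.001, 0.07, 0, 0, 0.228, 1], [0.001, 0.001, 0.07, 0, 0, 0.228, 1]]]}}

```text
clock: 10.68
position: [0.6374, -0.1574, 0.0504]
ee_rot: [2.201, 2.242, -0.001]
force: [0.6, -0.2, -0.1]
width: 0.117
gripper_force: 19.8
```

```bash
python3 -c "
from h import *
go(.639,-.156,.0115,0.01)"
```

```text
t 10.68 p [ 0.6374 -0.1574  0.0504] q7 0.55 w 0.117 -> d [0.0014 0.0016 0.0389] w [-0.     0.     0.008]
```

{"fn": "jog_arm", "kwargs": {"motion": [[[0, 0.001, 0.02, 0, 0, 0, 1], [0, 0.001, 0.03, 0, 0, 0, 1], [0, 0.001, 0.035, 0, 0, 0, 1], [0, 0.001, 0.039, 0, 0, 0, 1], [0, 0.001, 0.039, 0, 0, 0, 1], [0, 0.001, 0.039, 0, 0, 0, 1], [0, 0.001, 0.039, 0, 0, 0, 0.48], [0, 0.001, 0.039, 0, 0, 0, 0.48], [0, 0.001, 0.039, 0, 0, 0, 0.48], [0, 0.001, 0.039, 0, 0, 0, 0.48]]]}}

```text
clock: 11.52
position: [0.6386, -0.1571, 0.0115]
ee_rot: [2.201, 2.241, 0.0]
force: [0.1, 0.3, 0.0]
width: 0.258
gripper_force: 0.0
```

{"fn": "jog_arm", "kwargs": {"motion": [[[0, 0, -0.02, 0, 0, 0, 0.48], [0, 0, -0.06, 0, 0, 0, 0.48], [0, 0, -0.1, 0, 0, 0, 0]]]}}

```text
clock: 11.77
position: [0.6371, -0.1568, 0.1111]
ee_rot: [-2.2, -2.239, 0.003]
force: [0.8, 0.2, -0.1]
width: 0.295
gripper_force: 0.0
```

```bash
python3 -c "
from h import *
go(.444,.026,.10,1.197)"
```

```text
t 11.77 p [ 0.6371 -0.1568  0.1111] q7 0.51 w 0.295 -> d [ 0.1862 -0.1898  0.0119] w [-0.003 -0.002 -1.179]
```

The tube's grasp would bring the gripper body close to the standing bottles, so I'll move the bottles first. I'm also measuring the turquoise ones.

```bash
python3 -c "
from h import *
go(.4465,-.0943,.12,0)
a=get_image('top').astype(int)
m=((a[...,1]>a[...,0]+30)&(a[...,2]>a[...,0]+20)&(a[...,1]>a[...,2]-15)).astype(np.uint8)
n,l,s,c=cv2.connectedComponentsWithStats(m)
for i in range(1,n):
    if s[i,4]>15: print(s[i],c[i],px2w('top',*c[i],.075))
for n in ('bottle_yellow_mid','bottle_black_mid'):
    for d in silhouettes(n,'top')[:4]: print(n,d['p'],d['pixel'])
for n,x,y in(('marker_r_mid',.5946,-.154),('marker_k_mid',.6386,-.157)):
  for d in silhouettes(n,'top')[:2]:
    w=np.array([px2w('top',*q,.0105)[:2] for q in np.argwhere(d['mask'])[:,::-1]]).astype(np.float32);print(n,d['p'],cv2.minAreaRect(w))
"
```

```text
t 11.77 p [ 0.6371 -0.1568  0.1111] q7 0.51 w 0.295 -> d [ 0.0659 -0.1895 -0.0082] w [-0.003 -0.     0.018]
[475  37  18  22 274] [482.89416058  47.83576642] [ 0.97343099 -0.52427363  0.075     ]
[468  77   7  10  27] [471.18518519  81.        ] [ 0.87140624 -0.48343548  0.075     ]
[365 232  14  12 135] [371.38518519 237.28888889] [ 0.41997227 -0.17791068  0.075     ]
[328 254   9  11  65] [332.32307692 259.69230769] [ 0.3596438  -0.06791744  0.075     ]
bottle_yellow_mid 0.68 [283.8, 167.6]
bottle_yellow_mid 0.62 [371.6, 238.7]
bottle_yellow_mid 0.43 [335.0, 260.4]
bottle_black_mid 0.58 [397.6, 248.7]
```

{"fn": "jog_arm", "kwargs": {"motion": [[[0.066, -0.19, -0.018, 0, 0, 0.018, -0.39], [0.066, -0.19, -0.018, 0, 0, 0.018, -0.39], [0.066, -0.19, -0.018, 0, 0, 0.018, -0.39], [0.066, -0.19, -0.018, 0, 0, 0.018, -0.39], [0.066, -0.19, -0.018, 0, 0, 0.018, -0.39], [0.066, -0.19, -0.018, 0, 0, 0.018, -0.39], [0.066, -0.19, -0.018, 0, 0, 0.018, -0.39], [0.066, -0.19, -0.018, 0, 0, 0.018, -0.39]]]}}

```text
clock: 12.68
position: [0.4473, -0.0942, 0.1288]
ee_rot: [-2.221, -2.222, 0.0]
force: [0.9, -0.0, 0.5]
width: 0.695
gripper_force: 0.0
```

```bash
python3 -c "
from h import *
go(.4465,-.0943,.045,0)
b=get_image('side');a=get_image('top')
save('s4',np.hstack([a[180:300,270:410],b[110:230,300:440]]),2.8)"
```

```text
t 12.68 p [ 0.4473 -0.0942  0.1288] q7 0.38 w 0.695 -> d [-0.0001 -0.0008  0.0838] w [-0.    -0.     0.001]
```

View pics/s4.png

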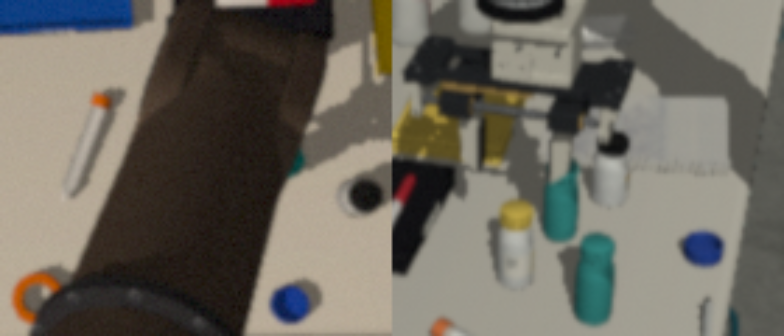

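The side view shows the open fingers centred above the yellow cap at about (485,183) native, with the turquoise bottles off to the side. I'll descend and grip.

{"fn": "jog_arm", "kwargs": {"motion": [[[0, -0.001, 0.025, 0, 0, 0, -0.39], [0, -0.001, 0.05, 0, 0, 0, -0.39], [0, -0.001, 0.075, 0, 0, 0, -0.39], [0, -0.001, 0.084, 0, 0, 0, -0.39], [0, -0.001, 0.084, 0, 0, 0, -0.39], [0, -0.001, 0.084, 0, 0, 0, 0], [0, -0.001, 0.084, 0, 0, 0, 0.2], [0, -0.001, 0.084, 0, 0, 0, 1], [0, -0.001, 0.084, 0, 0, 0, 1], [0, -0.001, 0.084, 0, 0, 0, 1]]], "force": 20}}

```text
clock: 13.62
position: [0.4468, -0.0944, 0.046]
ee_rot: [2.221, 2.221, 0.002]
force: [-0.7, -0.2, -0.3]
width: 0.381
gripper_force: 8.9
```

{"fn": "jog_arm", "kwargs": {"motion": [[[0, 0, 0, 0, 0, 0, 1], [0, 0, 0, 0, 0, 0, 1], [0, 0, 0, 0, 0, 0, 1], [0, 0, -0.01, 0, 0, 0, 1], [0, 0, -0.02, 0, 0, 0, 1]]]}}

```text
clock: 14.03
position: [0.4457, -0.0946, 0.0658]
ee_rot: [-2.221, -2.22, 0.001]
force: [0.4, 0.6, -1.6]
width: 0.375
gripper_force: 20.0
```

{"fn": "jog_arm", "kwargs": {"motion": [[[0, 0, -0.03, 0, 0, 0, 1], [0, 0, -0.065, 0, 0, 0, 1], [0, 0, -0.095, 0, 0, 0, 1], [0, 0, -0.1, 0, 0, 0, 1], [0, 0, -0.1, 0, 0, 0, 1]]]}}

```text
clock: 14.45
position: [0.4477, -0.0945, 0.1677]
ee_rot: [2.219, 2.22, 0.006]
force: [0.0, 1.0, -2.4]
width: 0.375
gripper_force: 20.0
```

```bash
python3 -c "
from h import *
go(.58,-.407,.165,0);print(observe()['gripper_force'])"
```

```text
t 14.45 p [ 0.4477 -0.0945  0.1677] q7 0.33 w 0.375 -> d [-0.3125  0.1322  0.0031] w [ 0.005 -0.001  0.   ]
19.997786752064712
```

{"fn": "jog_arm", "kwargs": {"motion": [[[-0.02, 0.01, 0, 0, 0, 0, 1], [-0.055, 0.025, 0, 0, 0, 0, 1], [-0.095, 0.04, 0, 0, 0, 0, 1], [-0.135, 0.057, 0, 0, 0, 0, 1], [-0.175, 0.074, 0, 0, 0, 0, 1], [-0.21, 0.09, 0, 0, 0, 0, 1], [-0.245, 0.104, 0, 0, 0, 0, 1], [-0.275, 0.117, 0, 0, 0, 0, 1], [-0.3, 0.127, 0, 0, 0, 0, 1], [-0.3125, 0.132, 0, 0, 0, 0, 1]]]}}

```text
clock: 15.28
position: [0.5773, -0.4106, 0.163]
ee_rot: [-2.224, -2.217, 0.004]
force: [-0.8, 0.8, -1.2]
width: 0.38
gripper_force: 20.0
```

{"fn": "jog_arm", "kwargs": {"motion": [[[0, 0, 0.03, 0, 0, 0, 1], [0, 0, 0.06, 0, 0, 0, 1], [0, 0, 0.085, 0, 0, 0, 1], [0, 0, 0.09, 0, 0, 0, 1], [0, 0, 0.09, 0, 0, 0, 1]]]}}

```text
clock: 15.7
position: [0.5765, -0.4056, 0.0721]
ee_rot: [-2.218, -2.217, 0.002]
force: [-0.2, -0.2, 0.2]
width: 0.38
gripper_force: 20.0
```

```bash
python3 -c "
from h import *
go(.58,-.407,.051,0);print(observe()['gripper_force'])
b=get_image('side');a=get_image('top')
save('s5',np.hstack([a[120:240,360:500],b[90:210,270:410]]),2.8)"
```

```text
t 15.7 p [ 0.5765 -0.4056  0.0721] q7 0.91 w 0.38 -> d [-0.0015  0.0036  0.0211] w [-0.005 -0.003 -0.   ]
19.99787415348692
```

View pics/s5.png

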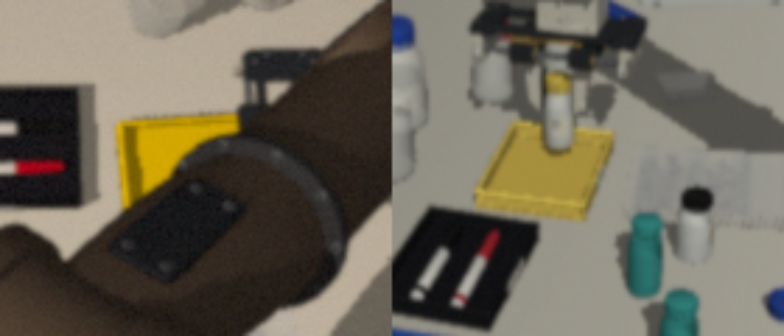

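Both markers lie side by side in the black tray, and the yellow-cap bottle hangs upright above the far end of the yellow tray. I'll set it down.

{"fn": "jog_arm", "kwargs": {"motion": [[[0, 0.001, 0.008, 0, 0, 0, 1], [0, 0.002, 0.014, 0, 0, 0, 1], [0, 0.002, 0.018, 0, 0, 0, 1], [0, 0.002, 0.021, 0, 0, 0, 1], [0, 0.002, 0.022, 0, 0, 0, 1], [0, 0.002, 0.022, 0, 0, 0, 1], [0, 0.002, 0.022, 0, 0, 0, -0.2], [0, 0.002, 0.022, 0, 0, 0, -0.3], [0, 0.002, 0.022, 0, 0, 0, -0.39], [0, 0.002, 0.022, 0, 0, 0, -0.39]]]}}

```text
clock: 16.63
position: [0.5804, -0.4072, 0.0536]
ee_rot: [2.221, 2.221, 0.0]
force: [0.4, 0.1, -0.3]
width: 0.617
gripper_force: 0.0
```

{"fn": "jog_arm", "kwargs": {"motion": [[[0, 0, 0, 0, 0, 0, -0.39], [0, 0, -0.02, 0, 0, 0, -0.39], [0, 0, -0.05, 0, 0, 0, -0.39], [0, 0, -0.08, 0, 0, 0, -0.39], [0, 0, -0.09, 0, 0, 0, -0.39], [0, 0, -0.09, 0, 0, 0, -0.39]]]}}

```text
clock: 17.13
position: [0.5816, -0.4085, 0.147]
ee_rot: [2.218, 2.217, 0.002]
force: [0.8, -0.2, -0.8]
width: 0.691
gripper_force: 0.0
```

```bash
python3 -c "
from h import *
go(.385,-.2585,.13,0)"
```

```text
t 17.13 p [ 0.5816 -0.4085  0.147 ] q7 0.87 w 0.691 -> d [ 0.1501 -0.1967  0.0156] w [ 0.005  0.003 -0.   ]
```

{"fn": "jog_arm", "kwargs": {"motion": [[[0.15, -0.197, 0.016, 0, 0, 0, -0.39], [0.15, -0.197, 0.016, 0, 0, 0, -0.39], [0.15, -0.197, 0.016, 0, 0, 0, -0.39], [0.15, -0.197, 0.016, 0, 0, 0, -0.39], [0.15, -0.197, 0.016, 0, 0, 0, -0.39], [0.15, -0.197, 0.016, 0, 0, 0, -0.39], [0.15, -0.197, 0.016, 0, 0, 0, -0.39], [0.15, -0.197, 0.016, 0, 0, 0, -0.39], [0.15, -0.197, 0.016, 0, 0, 0, -0.39]]]}}

```text
clock: 17.88
position: [0.3838, -0.257, 0.1272]
ee_rot: [2.22, 2.221, 0.001]
force: [1.1, -0.1, 0.8]
width: 0.696
gripper_force: 0.0
```

```bash
python3 -c "
from h import *
go(.385,-.2585,.036,0)
b=get_image('side');a=get_image('top')
save('s6',np.hstack([a[140:260,350:490],b[90:210,290:430]]),2.8)"
```

```text
t 17.88 p [ 0.3838 -0.257   0.1272] q7 0.81 w 0.696 -> d [-0.0015  0.0011  0.0912] w [0.001 0.    0.   ]
```

View pics/s6.png

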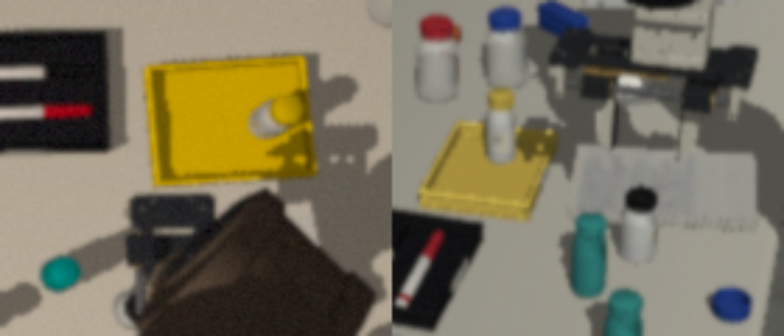

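The yellow-cap bottle stands upright in the yellow tray, at (448,181) native. The fingers straddle the black cap at about (519,161), so I'll descend.

{"fn": "jog_arm", "kwargs": {"motion": [[[-0.001, 0.001, 0.025, 0, 0, 0, -0.39], [-0.001, 0.001, 0.05, 0, 0, 0, -0.39], [-0.001, 0.001, 0.08, 0, 0, 0, -0.39], [-0.001, 0.001, 0.093, 0, 0, 0, -0.39], [-0.001, 0.001, 0.093, 0, 0, 0, -0.3], [-0.001, 0.001, 0.093, 0, 0, 0, 0], [-0.001, 0.001, 0.093, 0, 0, 0, 0.1], [-0.001, 0.001, 0.093, 0, 0, 0, 0.2], [-0.001, 0.001, 0.093, 0, 0, 0, 1], [-0.001, 0.001, 0.093, 0, 0, 0, 1]]], "force": 20}}

```text
clock: 18.82
position: [0.385, -0.2584, 0.0351]
ee_rot: [2.22, 2.22, 0.001]
force: [0.5, -0.9, 5.6]
width: 0.419
gripper_force: 20.0
```

{"fn": "jog_arm", "kwargs": {"motion": [[[0, 0, 0, 0, 0, 0, 1], [0, 0, 0, 0, 0, 0, 1], [0, 0, 0, 0, 0, 0, 1], [0, 0, -0.01, 0, 0, 0, 1], [0, 0, -0.02, 0, 0, 0, 1]]]}}

```text
clock: 19.23
position: [0.3838, -0.2577, 0.0548]
ee_rot: [-2.221, -2.22, 0.0]
force: [0.5, -0.7, -0.7]
width: 0.414
gripper_force: 20.0
```

{"fn": "jog_arm", "kwargs": {"motion": [[[0, 0, -0.03, 0, 0, 0, 1], [0, 0, -0.065, 0, 0, 0, 1], [0, 0, -0.095, 0, 0, 0, 1], [0, 0, -0.11, 0, 0, 0, 1], [0, 0, -0.11, 0, 0, 0, 1]]]}}

```text
clock: 19.65
position: [0.3858, -0.2591, 0.1681]
ee_rot: [2.218, 2.217, 0.005]
force: [-0.3, 0.5, -0.2]
width: 0.415
gripper_force: 20.0
```

```bash
python3 -c "
from h import *
go(.582,-.328,.16,0);print(observe()['gripper_force'])
a=get_image('top').astype(int)
s=a[165:200,435:470];m=(s[...,0]>s[...,2]+70);print(m.sum())
for c in('top','side'):
  for d in silhouettes('bottle_yellow_mid',c)[:4]: print(c,d['p'],d['pixel'],px2w(c,*d['pixel'],.05))"
```

```text
t 19.65 p [ 0.3858 -0.2591  0.1681] q7 0.76 w 0.415 -> d [-0.0688  0.1962  0.0094] w [ 0.006  0.002 -0.   ]
19.958538944483735
825
top 0.62 [373.6, 239.1] [ 0.41600673 -0.18699957  0.05      ]
top 0.58 [448.0, 180.8] [ 0.58091143 -0.40715507  0.05      ]
side 0.95 [374.9, 210.7] [ 0.35367475 -0.0497106   0.05      ]
side 0.73 [328.4, 131.4] [ 0.58361174 -0.42021818  0.05      ]
side 0.62 [358.9, 182.4] [ 0.42029562 -0.16006777  0.05      ]
```

{"fn": "jog_arm", "kwargs": {"motion": [[[-0.005, 0.015, 0, 0, 0, 0, 1], [-0.016, 0.045, 0, 0, 0, 0, 1], [-0.028, 0.08, 0, 0, 0, 0, 1], [-0.041, 0.118, 0, 0, 0, 0, 1], [-0.053, 0.152, 0, 0, 0, 0, 1], [-0.062, 0.178, 0, 0, 0, 0, 1], [-0.067, 0.191, 0, 0, 0, 0, 1], [-0.069, 0.196, 0, 0, 0, 0, 1], [-0.069, 0.196, 0.02, 0, 0, 0, 1]]]}}

```text
clock: 20.55
position: [0.5819, -0.3287, 0.1454]
ee_rot: [2.219, 2.219, 0.0]
force: [-0.0, -0.9, -1.0]
width: 0.417
gripper_force: 20.0
```

{"fn": "jog_arm", "kwargs": {"motion": [[[0, 0, 0.03, 0, 0, 0, 1], [0, 0, 0.06, 0, 0, 0, 1], [0, 0, 0.08, 0, 0, 0, 1], [0, 0, 0.085, 0, 0, 0, 1], [0, 0, 0.085, 0, 0, 0, 1], [0, 0, 0.085, 0, 0, 0, 1]]]}}

```text
clock: 21.05
position: [0.5799, -0.3274, 0.0597]
ee_rot: [-2.222, -2.221, 0.001]
force: [0.0, -0.6, -0.3]
width: 0.418
gripper_force: 20.0
```

```bash
python3 -c "
from h import *
go(.582,-.328,.040,0);print(observe()['gripper_force'])"
```

```text
t 21.05 p [ 0.5799 -0.3274  0.0597] q7 0.85 w 0.418 -> d [-0.0006  0.0022  0.0197] w [-0.     0.    -0.001]
19.958886685199104
```

{"fn": "jog_arm", "kwargs": {"motion": [[[0, 0.001, 0.008, 0, 0, 0, 1], [0, 0.001, 0.013, 0, 0, 0, 1], [0, 0.001, 0.017, 0, 0, 0, 1], [0, 0.001, 0.019, 0, 0, 0, 1], [0, 0.001, 0.02, 0, 0, 0, 1], [0, 0.001, 0.02, 0, 0, 0, 1], [0, 0.001, 0.02, 0, 0, 0, -0.1], [0, 0.001, 0.02, 0, 0, 0, -0.3], [0, 0.001, 0.02, 0, 0, 0, -0.39], [0, 0.001, 0.02, 0, 0, 0, -0.39]]]}}

```text
clock: 21.88
position: [0.5814, -0.327, 0.0394]
ee_rot: [2.221, 2.221, 0.0]
force: [0.2, 0.1, 0.3]
width: 0.658
gripper_force: 0.0
```

{"fn": "jog_arm", "kwargs": {"motion": [[[0, 0, 0, 0, 0, 0, -0.39], [0, 0, -0.02, 0, 0, 0, -0.39], [0, 0, -0.05, 0, 0, 0, -0.39], [0, 0, -0.08, 0, 0, 0, -0.39], [0, 0, -0.11, 0, 0, 0, 0], [0, 0, -0.11, 0, 0, 0, 0]]]}}

```text
clock: 22.38
position: [0.5836, -0.3294, 0.1555]
ee_rot: [2.216, 2.215, 0.004]
force: [-0.1, -0.4, 0.4]
width: 0.594
gripper_force: 0.0
```

```bash
python3 -c "
from h import *
# tube grasp: gripper-body footprint versus turquoise bottles
t=np.array([.444,.0265]);
for s in (0,.01,.02,.03):
  for yaw in (1.0,1.195,1.3,1.5):
    u=np.array([np.cos(2.765),np.sin(2.765)]);g=t+s*u
    c=np.array([np.cos(yaw),np.sin(yaw)]);n=np.array([-c[1],c[0]])
    r=[]
    for b in((.36,-.068),(.42,-.178)):
        v=np.array(b)-g;r.append(round(float(np.hypot(max(abs(v@c)-.095,0),max(abs(v@n)-.0375,0))),3))
    print(s,yaw,r)
go(.444,.0265,.11,1.195)"
```

```text
0 1.0 [0.03, 0.104]
0 1.195 [0.024, 0.105]
0 1.3 [0.026, 0.108]
0 1.5 [0.04, 0.111]
0.01 1.0 [0.028, 0.108]
0.01 1.195 [0.024, 0.107]
0.01 1.3 [0.021, 0.11]
0.01 1.5 [0.031, 0.114]
0.02 1.0 [0.026, 0.113]
0.02 1.195 [0.024, 0.11]
0.02 1.3 [0.021, 0.111]
0.02 1.5 [0.023, 0.117]
0.03 1.0 [0.024, 0.118]
0.03 1.195 [0.024, 0.113]
0.03 1.3 [0.022, 0.114]
0.03 1.5 [0.018, 0.12]
t 22.38 p [ 0.5836 -0.3294  0.1555] q7 0.79 w 0.594 -> d [ 0.356  -0.1402  0.0429] w [ 0.004  0.008 -1.196]
```

{"fn": "jog_arm", "kwargs": {"motion": [[[0.356, -0.14, 0.02, 0, 0, -1.12, 0], [0.356, -0.14, 0.02, 0, 0, -1.12, 0], [0.356, -0.14, 0.02, 0, 0, -1.12, 0], [0.356, -0.14, 0.02, 0, 0, -1.12, 0], [0.356, -0.14, 0.02, 0, 0, -1.12, 0], [0.356, -0.14, 0.02, 0, 0, -1.12, 0], [0.356, -0.14, 0.02, 0, 0, -1.12, 0], [0.356, -0.14, 0.02, 0, 0, -1.12, 0], [0.356, -0.14, 0.02, 0, 0, -1.12, 0], [0.356, -0.14, 0.02, 0, 0, -1.12, 0]]]}}

```text
clock: 23.22
position: [0.4383, 0.0348, 0.1288]
ee_rot: [-0.68, -3.064, -0.003]
force: [-0.8, 0.6, -0.5]
width: 0.501
gripper_force: 0.0
```

```bash
python3 -c "
from h import *
go(.444,.0265,.04,1.12)
b=get_image('side');a=get_image('top')
save('s7',np.hstack([a[140:280,270:470],b[110:250,280:420]]),2.3)
for d in silhouettes('tube_mid','side')[:2]:
    w=np.array([px2w('side',*q,.009)[:2] for q in np.argwhere(d['mask'])[:,::-1]]).astype(np.float32);print(d['p'],cv2.minAreaRect(w))
for d in silhouettes('bottle_yellow_mid','side')[:4]: print(d['p'],d['pixel'],px2w('side',*d['pixel'],.044))"
```

```text
t 23.22 p [0.4383 0.0348 0.1288] q7 1.08 w 0.501 -> d [-0.0089 -0.0053  0.0888] w [ 0.001 -0.003  0.014]
0.75 ((0.44434264302253723, 0.027120079845190048), (0.02129918895661831, 0.11728554964065552), 66.35043334960938)
0.62 [374.4, 210.3] [ 0.35625279 -0.05827     0.044     ]
0.58 [361.6, 185.5] [ 0.41142051 -0.15586523  0.044     ]
```

View pics/s7.png

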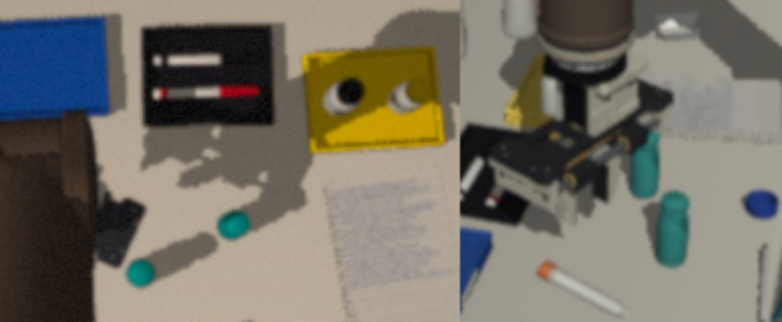

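Both bottles stand in the yellow tray. The tube lies below the gripper, with its orange cap at (517,227) native in the side view, and the near turquoise bottle is close to the gripper body. I'll settle lower and check.

{"fn": "jog_arm", "kwargs": {"motion": [[[-0.002, -0.001, 0.03, 0, 0, 0.01, 0], [-0.002, -0.001, 0.06, 0, 0, 0.01, 0], [-0.002, -0.001, 0.07, 0, 0, 0.01, 0], [-0.002, -0.001, 0.07, 0, 0, 0.01, 0], [-0.002, -0.001, 0.07, 0, 0, 0.01, 0]]]}}

```text
clock: 23.83
position: [0.4429, 0.0256, 0.059]
ee_rot: [-0.722, -3.057, 0.002]
force: [-0.7, -0.1, 0.6]
width: 0.501
gripper_force: 0.0
```

```bash
python3 -c "
from h import *
go(.4445,.0265,.0075,1.12)
b=get_image('side')
save('s8',b[140:280,300:440],4)"
```

```text
t 23.83 p [0.4429 0.0256 0.059 ] q7 1.15 w 0.501 -> d [-0.001   0.0016  0.0515] w [-0.001 -0.    -0.013]
```

View pics/s8.png

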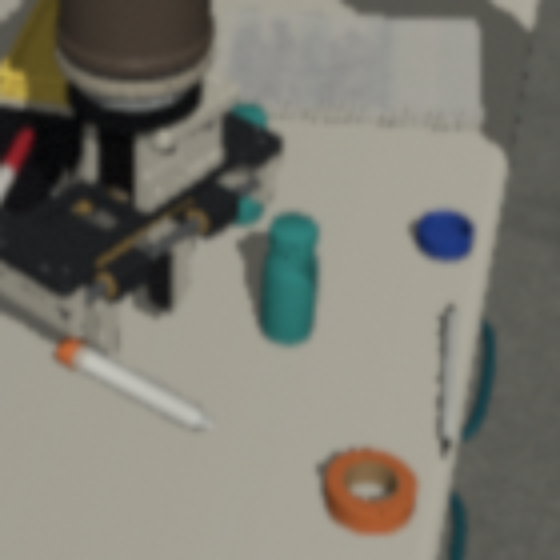

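The near turquoise bottle is tight to the gripper body, so I'll grip 15 mm toward the cap and turn slightly. That leaves about 18 mm of room.

{"fn": "jog_arm", "kwargs": {"motion": [[[-0.0155, 0.002, 0, 0, 0, -0.14, 0], [-0.0155, 0.002, 0, 0, 0, -0.14, 0], [-0.0155, 0.002, 0.02, 0, 0, -0.14, 0], [-0.0155, 0.002, 0.04, 0, 0, -0.14, 0], [-0.0155, 0.002, 0.05, 0, 0, -0.14, 0], [-0.0155, 0.002, 0.052, 0, 0, -0.14, 0], [-0.0155, 0.002, 0.052, 0, 0, -0.14, 0.2], [-0.0155, 0.002, 0.052, 0, 0, -0.14, 0.4], [-0.0155, 0.002, 0.052, 0, 0, -0.14, 1], [-0.0155, 0.002, 0.052, 0, 0, -0.14, 1]]], "force": 15}}

```text
clock: 24.72
position: [0.458, 0.0223, 0.008]
ee_rot: [0.502, 3.1, 0.001]
force: [0.3, 0.2, -0.5]
width: 0.258
gripper_force: 0.0
```

{"fn": "jog_arm", "kwargs": {"motion": [[[0, 0, 0, 0, 0, 0, 1], [0, 0, 0, 0, 0, 0, 1], [0, 0, 0, 0, 0, 0, 1], [0, 0, -0.01, 0, 0, 0, 1], [0, 0, -0.02, 0, 0, 0, 1], [0, 0, -0.05, 0, 0, 0, 1], [0, 0, -0.09, 0, 0, 0, 1], [0, 0, -0.11, 0, 0, 0, 1], [0, 0, -0.11, 0, 0, 0, 1]]]}}

```text
clock: 25.47
position: [0.46, 0.0223, 0.1222]
ee_rot: [0.502, 3.094, 0.005]
force: [0.5, -0.3, -0.5]
width: 0.177
gripper_force: 14.9
```

```bash
python3 -c "
from h import *
go(.629,.047,.115,.03);print(observe()['gripper_force'])
b=get_image('side');a=get_image('top')
save('s9',np.hstack([a[120:260,250:390],b[140:280,300:440]]),2.8)"
```

```text
t 25.47 p [0.46   0.0223 0.1222] q7 1.23 w 0.177 -> d [-0.1525  0.0768  0.0084] w [0.007 0.003 1.219]
14.860984358238056
```

View pics/s9.png

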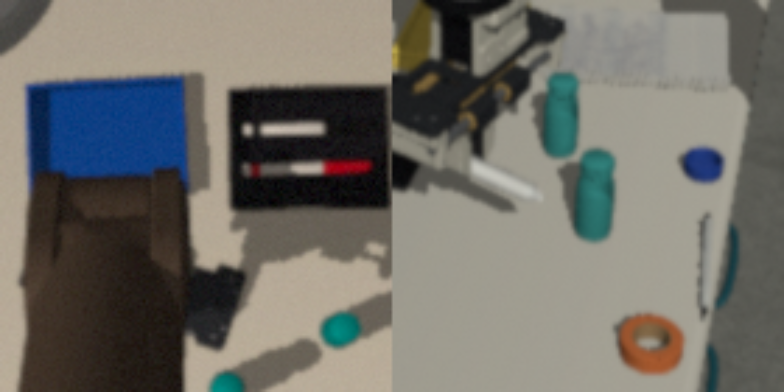

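The tube is held at 16 mm, and both turquoise bottles are still standing. Now to the blue tray.

{"fn": "jog_arm", "kwargs": {"motion": [[[-0.015, 0.008, 0, 0, 0, 0.12, 1], [-0.035, 0.018, 0, 0, 0, 0.24, 1], [-0.06, 0.03, 0, 0, 0, 0.36, 1], [-0.085, 0.043, 0, 0, 0, 0.48, 1], [-0.105, 0.053, 0, 0, 0, 0.6, 1], [-0.125, 0.063, 0, 0, 0, 0.72, 1], [-0.14, 0.07, 0, 0, 0, 0.84, 1], [-0.15, 0.075, 0, 0, 0, 0.96, 1], [-0.153, 0.077, 0, 0, 0, 1.08, 1], [-0.153, 0.077, 0, 0, 0, 1.2, 1]]]}}

```text
clock: 26.4
position: [0.6269, 0.0471, 0.1156]
ee_rot: [-2.171, -2.269, 0.003]
force: [0.1, -0.7, -0.1]
width: 0.178
gripper_force: 14.9
```

```bash
python3 -c "
from h import *
go(.629,.047,.05,.03);print(observe()['gripper_force'])"
```

```text
t 26.4 p [0.6269 0.0471 0.1156] q7 0.25 w 0.178 -> d [-0.0001  0.0022  0.0656] w [-0.002  0.001  0.014]
14.856825774768367
```

{"fn": "jog_arm", "kwargs": {"motion": [[[0, 0.001, 0.03, 0, 0, 0.014, 1], [0, 0.001, 0.055, 0, 0, 0.014, 1], [0, 0.001, 0.065, 0, 0, 0.014, 1], [0, 0.001, 0.068, 0, 0, 0.014, 1], [0, 0.001, 0.068, 0, 0, 0.014, 1], [0, 0.001, 0.068, 0, 0, 0.014, 1]]]}}

```text
clock: 26.9
position: [0.6283, 0.0467, 0.05]
ee_rot: [2.181, 2.26, 0.001]
force: [0.1, 0.2, -0.3]
width: 0.173
gripper_force: 14.9
```

```bash
python3 -c "
from h import *
go(.629,.047,.0125,.03)
b=get_image('side')
save('s10',b[160:280,210:350],4)"
```

```text
t 26.9 p [0.6283 0.0467 0.05  ] q7 0.3 w 0.173 -> d [0.0003 0.0007 0.0375] w [0.001 0.    0.006]
```

View pics/s10.png

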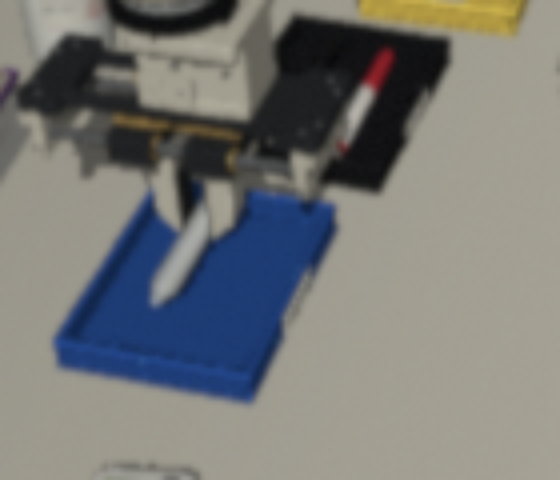

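The tube hangs level over the blue tray, with its tip at about (249,235) native. I'll set it down and retreat.

{"fn": "jog_arm", "kwargs": {"motion": [[[0, 0, 0.015, 0, 0, 0, 1], [0, 0, 0.026, 0, 0, 0, 1], [0, 0, 0.033, 0, 0, 0, 1], [0, 0, 0.037, 0, 0, 0, 1], [0, 0, 0.0375, 0, 0, 0, 1], [0, 0, 0.0375, 0, 0, 0, 1], [0, 0, 0.0375, 0, 0, 0, 0.2], [0, 0, 0.0375, 0, 0, 0, 0.2], [0, 0, 0.0375, 0, 0, 0, 0.2], [0, 0, 0.0375, 0, 0, 0, 0.2]]]}}

```text
clock: 27.78
position: [0.628, 0.047, 0.0119]
ee_rot: [2.181, 2.261, 0.0]
force: [-0.8, -0.9, 0.0]
width: 0.387
gripper_force: 0.0
```

{"fn": "jog_arm", "kwargs": {"motion": [[[0, 0, 0, 0, 0, 0, 0.2], [0, 0, -0.02, 0, 0, 0, 0.2], [0, 0, -0.05, 0, 0, 0, 0.2], [0, 0, -0.09, 0, 0, 0, 0.2], [0, -0.04, -0.13, 0, 0, 0, 0.2], [0.04, -0.08, -0.13, 0, 0, 0, 0.2], [0.08, -0.12, -0.13, 0, 0, 0, 0.2], [0.12, -0.16, -0.13, 0, 0, 0, 0.2], [0.16, -0.18, -0.13, 0, 0, 0, 0.2], [0.2, -0.18, -0.13, 0, 0, 0, 0.2]]]}}

```text
clock: 28.62
position: [0.4572, 0.1958, 0.1417]
ee_rot: [-2.183, -2.258, 0.001]
force: [0.7, -0.1, 0.0]
width: 0.398
gripper_force: 0.0
```

{"fn": "jog_arm", "kwargs": {"motion": [[[0.03, 0, 0, 0, 0, 0, 0.2], [0.06, 0, 0, 0, 0, 0, 0.2], [0.08, 0, 0, 0, 0, 0, 0.2], [0.08, 0, 0, 0, 0, 0, 0.2], [0.08, 0, 0, 0, 0, 0, 0.2]]]}}

```text
clock: 29.03
position: [0.4569, 0.2771, 0.1413]
ee_rot: [2.178, 2.264, -0.0]
force: [0.2, -1.0, 0.5]
width: 0.399
gripper_force: 0.0
```

```bash
python3 -c "
from h import *
a=get_image('top');b=get_image('side')
save('fin',np.hstack([a[130:230,250:470],b[100:200,230:370] if 0 else b[115:215,240:380]]),2.2)
for n,z in[('marker_r_mid',.0105),('marker_k_mid',.0105),('tube_mid',.013),('bottle_yellow_mid',.05),('bottle_black_mid',.045)]:
  for d in silhouettes(n,'top')[:2]:
    w=np.array([px2w('top',*q,z)[:2] for q in np.argwhere(d['mask'])[:,::-1]]).astype(np.float32);r=cv2.minAreaRect(w);print(n,round(d['p'],2),np.round(r[0],3),np.round(r[1],3),round(r[2]))"
```

```text
marker_r_mid 0.66 [ 0.595 -0.154] [0.131 0.012] 89
marker_k_mid 0.49 [ 0.639 -0.155] [0.012 0.126] 1
tube_mid 0.55 [0.585 0.064] [0.108 0.016] 85
bottle_yellow_mid 0.58 [ 0.421 -0.18 ] [0.034 0.041] 44
bottle_yellow_mid 0.53 [ 0.58  -0.406] [0.036 0.057] 43
bottle_black_mid 0.63 [ 0.582 -0.324] [0.041 0.053] 44
```

View pics/fin.png

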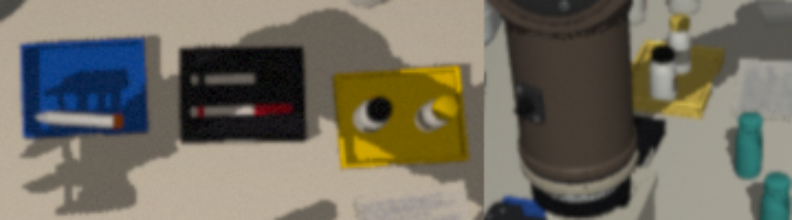

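The tube rolled toward the near wall after release. I'll clear the view and check that it lies on the floor and at rest.

{"fn": "jog_arm", "kwargs": {"motion": [[[0.03, -0.01, -0.02, 0, 0, 0, 0.2], [0.07, -0.02, -0.04, 0, 0, 0, 0.2], [0.11, -0.03, -0.06, 0, 0, 0, 0.2], [0.15, -0.04, -0.08, 0, 0, 0, 0.2], [0.19, -0.05, -0.08, 0, 0, 0, 0.2], [0.22, -0.06, -0.08, 0, 0, 0, 0.2], [0.22, -0.06, -0.08, 0, 0, 0, 0.2], [0.22, -0.06, -0.08, 0, 0, 0, 0.2]]]}}

```text
clock: 30.05
position: [0.3875, 0.4962, 0.2207]
ee_rot: [-2.175, -2.266, 0.001]
force: [1.2, -0.5, 0.5]
width: 0.394
gripper_force: 0.0
```

```bash
python3 -c "
from h import *
for k in range(3):
  a=get_image('top');b=get_image('side')
  for c in('top','side'):
    for d in silhouettes('tube_mid',c)[:1]:
      w=np.array([px2w(c,*q,.013)[:2] for q in np.argwhere(d['mask'])[:,::-1]]).astype(np.float32);r=cv2.minAreaRect(w);print(c,round(d['p'],2),np.round(r[0],4),np.round(r[1],3),round(r[2]))
print(observe()['clock'],observe()['position'])
save('fin2',np.hstack([a[130:230,250:330],b[130:280,210:350][20:120]]),3.5)"
```

```text
top 0.48 [0.584  0.0629] [0.111 0.018] 87
top 0.73 [0.5853 0.0641] [0.108 0.017] 85
top 0.54 [0.5869 0.0643] [0.114 0.018] 87
side 0.66 [ 0.5828 -0.4297] [0.024 0.109] 16
30.65 [0.38947945 0.49356018 0.22149424]
```

View pics/fin2.png

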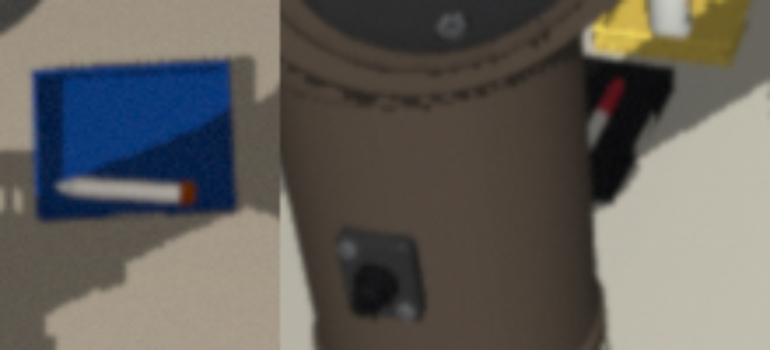

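The top view shows the tube lying flat inside the blue tray, clear of the near wall, at about (286,184) native. It hasn't moved for 1.5 s, and the bottles and markers are in place.

```bash
python3 -c "
from cell import *
print(sign_off())"
```

```text
the job is handed in; nothing more can be done
None
```

The job is handed in at about 31 s of the 131 s allowed (no verdict came back): in the last pictures both bottles stand in the yellow tray, both markers lie in the black tray, and the tube, which rolled toward the near wall when released, lies still and flat in the blue tray.

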